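# Load two blanks under the mill's spindle

## Task

Load the two white plastic blanks into the small milling machine, the wide one first, then the narrow one beside it: lay each lengthwise in the channel between the guide rails and slide it in under the black dust shoe until you feel its end press on the back stop. Push gently, never ramming the stop, and leave both blanks fully home, flat on the bed with their ends level; do not disturb the brush, the bottle or the carton.

Things in the scene. Friction and masses are not known exactly. Their poses are not given: they have to be found in the camera images.
- machine: Milling machine, fixed. Origin on the table under the channel's centre line; +x runs along the channel, inward from its mouth to the stop; y across, z up. Its bed is an aluminium plate, top at z = 12 mm, x = -210 to +190 mm, 200 mm wide; an open flat apron up to x = -95 mm, then the rails. A gantry stands over it: two uprights at y = +-112 mm, x = 37 to 122 mm, 210 mm high.
- channel_mouth (a point): On the bed's top, middle of the channel where the straight rails begin (machine x = -60 mm); axes as the machine's. Two steel rails 14 mm high run inward from here for 250 mm, inner faces at y = +-52 mm (channel 104 mm wide). Their mouths flare outward over the last 35 mm before this point.
- shoe_edge (a point): Middle of the lower front edge of the black dust shoe, the overhang (machine x = 25 mm, 34 mm above the bed); axes as the machine's. The shoe is a fixed plate 80 mm along x, 170 mm wide, 10 mm thick. Above it stands the spindle, 60 mm in diameter, its axis 53 mm inward of this edge, up to 235 mm above the table.
- stop: Back stop: a fixed steel block astride the rails, 30 mm high, with the stop plate before it, the upright face (102 mm wide, 25 mm high) that the blanks come up against. Origin: on the bed, middle of the fixed block's front (machine x = 160 mm); axes as the machine's. The plate is set, differently each time, so that its face stands 15 to 45 mm before this origin, just behind the shoe.
- wide_blank: White plastic slab 160 x 60 x 22 mm, about 0.3 kg, with 8 mm rounded vertical corners and a dark hole near each end. Origin: centre of its underside; x along its length, y across, z up. Either end may go in first.
- wide_blank_mid (a point): Centre of the wide blank, 11 mm above its underside.
- narrow_blank: White plastic slab 160 x 40 x 22 mm, about 0.2 kg, otherwise like the wide one. Origin: centre of its underside; x along its length, y across, z up. Either end may go in first.
- narrow_blank_mid (a point): Centre of the narrow blank, 11 mm above its underside.
- brush: Bystander: hand brush lying on the table, about 200 mm long.
- oil_bottle: Bystander: white bottle with a blue cap, 60 mm in diameter, 130 mm high, standing on the table. Origin: centre of its underside.
- carton: Bystander: cardboard carton 80 x 110 x 50 mm. Origin: centre of its underside.

How it is judged:
By the outcome, as a careful person would: the job done as asked, in the order asked, and still so for the second after the job is handed in, with the robot touching nothing.
It also fails if it takes over 72 s, if anything falls off the work surface, if the arm or the gripper's body presses on something with over 40 N, if the wrist force passes 120 N, or if a joint passes its speed limit or range.

## Robot

A 6-joint arm with a two-finger parallel gripper is mounted at the origin on the work surface. World frame = base frame: x ahead of the robot, y to its left, z up, the work surface at z = 0. Lengths are in m, angles in rad, forces in N, time in s.
With the tool pointing down it reaches from about 0.2 to 0.875 m from the base axis. Payload 3.4 kg.
Tool frame: the origin (TCP) lies at the very end of the fingers, on their centre line; the grasp point (between the pads) lies 19 mm behind it; z points along the fingers, y is the direction in which the jaws open and shut (so a half turn about z gives the same grasp; the last joint's range is limited). The gripper opens to 94 mm and grips with 3 to 60 N. Pads are 16 mm wide; open, the fingers measure 119 mm over their backs; the gripper's body (75 mm by 177 mm) begins 78 mm behind the grasp point.
Start: joints at [-1.432, 0.276, 1.505, -0, 1.361, -0.121], TCP at [0.148, -0.556, 0.167] pointing down, gripper open.
Joint ranges: [-2.89, 2.89], [-0.75, 2.08], [0.22, 2.7], [-1.18, 4.32], [0.11, 2.71], [-2.7, 2.7]. Speed limits (rad/s): [2.57, 2.57, 3.14, 3.14, 3.14, 3.14].

## Interface

Orientations are given as a unit quaternion [w, x, y, z].
In Python, from cell import move_pose, move_straight, move_joints, move_gripper, hold, inverse_kinematics, observe, read_camera, camera_model, IKError, job_done, find_in, regions_of, pinpoint gives the robot as it stands. Calls block until the motion is done:
- move_pose(position, orientation): joint-space move of the TCP to a pose.
- move_straight(position, frame=None, speed=0.15): straight line of the TCP; frame=None keeps the orientation; speed is the mean speed in m/s.
- move_joints(angles): joint-space move.
- move_gripper(opening, effort=None): finger opening in m; effort is the grip in N (None keeps the last); returns when the fingers have stopped.
- hold(seconds).
- inverse_kinematics(position, orientation): joint angles nearest the present ones, or None.
- observe(): the state.
- read_camera(name): name is "scene" or "top" or "wrist"; returns the picture (384x512x3 uint8, blue, green, red); there is no depth.
- camera_model(name): a dict with "mtx" (3x3 intrinsics, pixels), "k1" (the pictures are not rectified: a ray, as slopes to the right and down, at radius r is drawn at 1 + k1 r^2 times it, then the intrinsics apply), "T" (4x4, takes a point from camera to world coordinates); the wrist camera has in their place "T_tool_cam" (4x4, takes a point from camera to tool coordinates, whose origin is the TCP and whose axes are the flange's). Camera axes: x right, y up, looking along -z (the intrinsics and any distortion apply to the point x, -y, -z); pixel columns grow to the right and rows downward; lengths in m; the calibration is good to about 2 mm. A picture is of the moment at which its call begins: read the wrist's pose just before it. camera_model takes no time and is no camera call.
A pose or a line that the arm cannot do raises IKError and nothing moves.
- job_done(): hands the job in, once; it reports no verdict.
Trained networks look in the newest picture that a camera, given by its name, has taken for a name from the list of things; names that differ only in an ending like _2 or _b are one class to them, and where a whole thing is asked for, a point or a joint stands for the part that bears it (a point fixed in the world has none). Each returns a list of dicts, best first, with "score" (0 to 1); they miss things now and then, are a little off and sometimes report something else, mostly with a low value. They report only what shows in the picture. A call takes as long as a camera call.
- find_in(camera, label): "pixel" ([column, row] in pixels, amid what is visible of it).
- regions_of(camera, label): "pixels" (384x512 bool, what is visible of it) and "pixel" ([column, row] in pixels, amid what is visible of it).
- pinpoint(camera, label): "pixel" ([column, row] in pixels: a listed point, or the origin of a listed thing).
The state is a dict: "time_s": time; "qpos": joint angles; "qd": joint speeds; "joint_efforts": joint torques, N m; "ee_pos": TCP position; "eef_rot": TCP orientation; "ft_force": force on the tool from outside, world axes, zero at the start; "torque": the same for the moment, N m; "gripper_width": finger opening in m.
Only numpy, scipy, OpenCV 4.12 (cv2) and the standard library are available. Lean on these libraries where they do the work, as an engineer would, in place of code of your own. Each camera call takes 0.05 s, during which the arm holds its last target.

## Working session

There is one attempt and no reset: what is moved stays moved. The work goes in short steps, each a Python script; the robot and the scene stay as the last script left them, time stands still between calls to the robot, and variables do not carry over. Pictures are saved under pics/ and viewed, and the job is handed in when it is done.

```bash
ls; mkdir -p pics
python3 - <<'E'
from cell import *
import cv2
s=observe();print(s)
for c in ["scene","top","wrist"]:
    im=read_camera(c);cv2.imwrite(f"pics/a_{c}.png",im)
    m=camera_model(c);print(c,{k:(v.tolist() if hasattr(v,'tolist') else v) for k,v in m.items()})
E
```

```text
pics
{'time_s': 0.0, 'qpos': array([-1.43197553e+00,  2.76562016e-01,  1.50611343e+00, -4.54942058e-06,
        1.36074223e+00, -1.21032479e-01]), 'qd': array([ 0.00035376, -0.00027361, -0.0016146 ,  0.00032586,  0.00076864,
       -0.00029187]), 'joint_efforts': array([-2.06522323e-03, -4.04594278e+01, -2.37229657e+01,  6.98702387e-02,
        3.44496325e-02, -1.50708174e-04]), 'ee_pos': array([ 0.14762355, -0.55505047,  0.1662315 ]), 'eef_rot': array([-9.12458125e-04,  9.91570927e-01,  1.29561816e-01, -1.03401255e-05]), 'ft_force': array([-0.24052951, -0.00785989,  0.20789979]), 'torque': array([-0.00021105, -0.03850023,  0.0344836 ]), 'gripper_width': 0.09427882292262958}
scene {'mtx': [[443.9451213539348, 0.0, 260.682250350214], [0.0, 443.9451213539348, 191.64967341802284], [0.0, 0.0, 1.0]], 'k1': -0.02154673925011587, 'T': [[0.4423783780491074, -0.7643063939053439, 0.46918770963234985, 1.0888146181380556], [0.8968105480046167, 0.3803124872437967, -0.2260381672065497, -0.17411314337708914], [-0.005675528371888046, 0.5207668847784451, 0.8536800572204164, 0.9508337442599681], [0.0,
[... 219 characters left out ...]
 -0.1293441863257137, 0.46157898011337783], [-0.9999357171261434, 0.006176714179649525, 0.009508407719926365, 0.038945469256032796], [0.010227341979250505, 0.12928932604692767, 0.9915541697992958, 1.2114920657330666], [0.0, 0.0, 0.0, 1.0]]}
wrist {'mtx': [[327.0445399783616, 0.0, 253.0345657759003], [0.0, 327.0445399783616, 195.07742698978612], [0.0, 0.0, 1.0]], 'k1': -0.005156975455255433, 'T_tool_cam': [[-0.0008785568270588825, 0.9695869512298481, 0.24474552527616664, 0.07086054325164691], [0.9999995320656672, 0.0007527211169522855, 0.0006076836047238238, 0.0006032125987168735], [0.00040497696846161736, 0.24474594463591257, -0.9695871588351025, -0.21702525172755996], [0.0, 0.0, 0.0, 1.0]]}
```

View pics/a_scene.png

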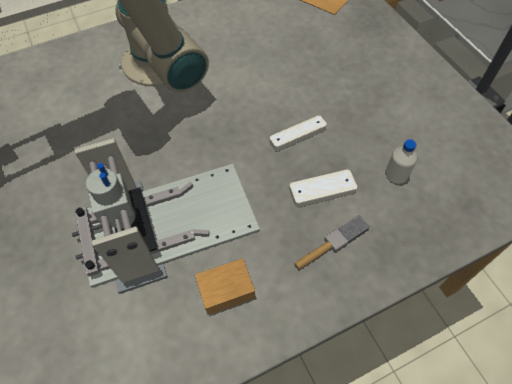

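View pics/a_top.png

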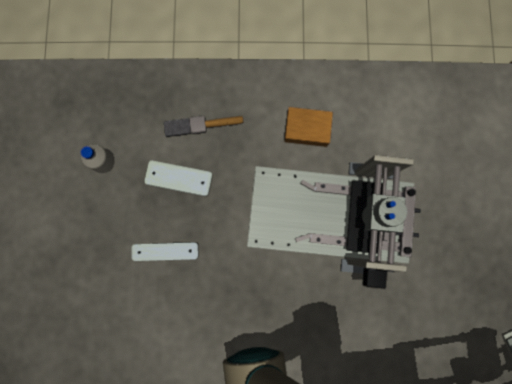

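View pics/a_wrist.png

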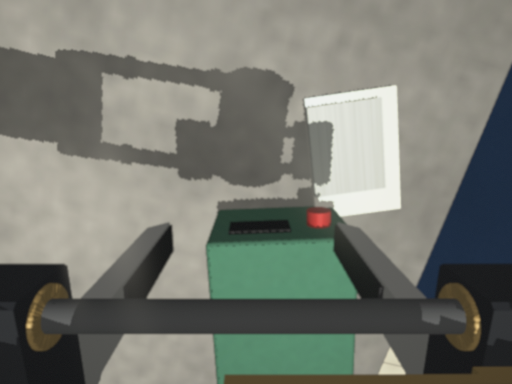

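```bash
cat > h.py <<'E'
from cell import *
import cv2, numpy as np
from scipy.optimize import least_squares
def camT(name,st=None):
    m=camera_model(name)
    if name!="wrist": return m,np.array(m["T"])
    from scipy.spatial.transform import Rotation as R
    T=np.eye(4);q=st["eef_rot"];T[:3,:3]=R.from_quat([q[1],q[2],q[3],q[0]]).as_matrix();T[:3,3]=st["ee_pos"]
    return m,T@np.array(m["T_tool_cam"])
def ray(name,px,st=None):
    m,T=camT(name,st);K=np.array(m["mtx"])
    p=np.atleast_2d(np.array(px,float))
    u=cv2.undistortPoints(p.reshape(-1,1,2),K,np.array([m["k1"],0,0,0.])).reshape(-1,2)
    d=np.c_[u[:,0],-u[:,1],-np.ones(len(u))]@T[:3,:3].T
    return T[:3,3],d
def plane(name,px,z,st=None):
    o,d=ray(name,px,st); t=(z-o[2])/d[:,2]
    return o+d*t[:,None]
def proj(name,P,st=None):
    m,T=camT(name,st);K=np.array(m["mtx"])
    q=(np.atleast_2d(P)-T[:3,3])@T[:3,:3]
    q=np.c_[q[:,0],-q[:,1],-q[:,2]]
    return cv2.projectPoints(q.reshape(-1,1,3),np.zeros(3),np.zeros(3),K,np.array([m["k1"],0,0,0.]))[0].reshape(-1,2)
E
python3 - <<'E'
from h import *
import pickle
R={}
for c in ["top","scene"]:
    im=read_camera(c)
    for l in ["wide_blank","narrow_blank"]:
        r=regions_of(c,l)
        if not r: print(c,l,"none");continue
        R[c,l]=r[0]["pixels"]
        pts=np.argwhere(r[0]["pixels"])[:,::-1]
        w=plane(c,pts,0.022)[:,:2]
        rect=cv2.minAreaRect((w*1000).astype(np.float32));print(c,l,[round(x["score"],2) for x in r],np.round(w.mean(0),4),rect)
    for l,z in [("machine",0),("channel_mouth",.012),("shoe_edge",.046),("stop",.012),("wide_blank",0),("wide_blank_mid",.011),("narrow_blank",0),("narrow_blank_mid",.011),("oil_bottle",0),("carton",0)]:
        r=pinpoint(c,l)
        for x in r[:2]: print(c,l,round(x["score"],2),np.round(x["pixel"],1),np.round(plane(c,[x["pixel"]],z)[0],4))
    r=regions_of(c,"machine")
    if r:R[c,"machine"]=r[0]["pixels"]
pickle.dump(R,open("R.pkl","wb"))
im=cv2.imread("pics/a_top.png");cv2.imwrite("pics/top_zoom.png",cv2.resize(im[140:300,230:430],None,fx=4,fy=4,interpolation=cv2.INTER_CUBIC)[:600,:800])
im=cv2.imread("pics/a_scene.png");cv2.imwrite("pics/sc_zoom.png",cv2.resize(im[140:300,70:270],None,fx=4,fy=4,interpolation=cv2.INTER_CUBIC)[:600,:800])
print(observe()["time_s"])
E
```

```text
top wide_blank none
top narrow_blank [0.97] [0.4502 0.2471] ((449.86041259765625, 246.7931365966797), (41.01416015625, 168.1366424560547), 0.5757796764373779)
top machine 0.82 [337.3 215.6] [ 0.5407 -0.1784  0.    ]
top channel_mouth 0.66 [310.3 214.4] [ 0.5426 -0.1092  0.012 ]
top shoe_edge 0.82 [348.4 210.6] [ 0.5499 -0.1972  0.046 ]
top stop 0.71 [399.2 222.9] [ 0.5223 -0.3309  0.012 ]
top wide_blank 0.66 [179.3 175. ] [0.6407 0.2183 0.    ]
top wide_blank 0.56 [176.2 181.2] [0.6249 0.2257 0.    ]
top wide_blank_mid 0.81 [177.6 174.7] [0.6398 0.2209 0.011 ]
top narrow_blank 0.72 [166.5 250.9] [0.4511 0.2455 0.    ]
top narrow_blank_mid 0.87 [164.6 251.4] [0.4499 0.2482 0.011 ]
top oil_bottle 0.8 [102.5 164.7] [0.666  0.4143 0.    ]
top carton 0.93 [305.5 129.1] [ 0.7613 -0.1006  0.    ]
top carton 0.59 [336.9 213.1] [ 0.547  -0.1775  0.    ]
scene wide_blank [0.55, 0.4] [0.636 0.213] ((635.926025390625, 214.65072631835938), (166.53732299804688, 72.45719909667969), 78.52307891845703)
scene narrow_blank [0.55] [0.4568 0.2413] ((457.1667175292969, 242.1920166015625), (54.666996002197266, 167.44052124023438), 1.1798834800720215)
scene machine 0.56 [164.3 221.9] [ 0.5393 -0.1686  0.    ]
scene channel_mouth 0.86 [185.7 210.9] [ 0.541  -0.1119  0.012 ]
scene shoe_edge 0.95 [148.5 217.9] [ 0.5397 -0.1981  0.046 ]
scene shoe_edge 0.24 [396.1 175.3] [0.6969 0.3823 0.046 ]
scene stop 0.57 [ 97.8 239.9] [ 0.5217 -0.3245  0.012 ]
scene wide_blank 0.94 [322.9 187.7] [ 0.6257  0.2233 -0.    ]
scene wide_blank_mid 0.86 [324.7 187.9] [0.6335 0.2224 0.011 ]
scene narrow_blank_mid 0.86 [297.7 131.6] [0.4463 0.2484 0.011 ]
scene narrow_blank_mid 0.68 [ 95.2 241.4] [ 0.5222 -0.3312  0.011 ]
scene oil_bottle 0.76 [395.1 173.6] [ 0.6715  0.4113 -0.    ]
scene carton 0.62 [223.2 288.6] [ 0.755  -0.1082  0.    ]
scene carton 0.5 [296.9 131.1] [0.4363 0.2523 0.    ]
1.55
```

View pics/top_zoom.png

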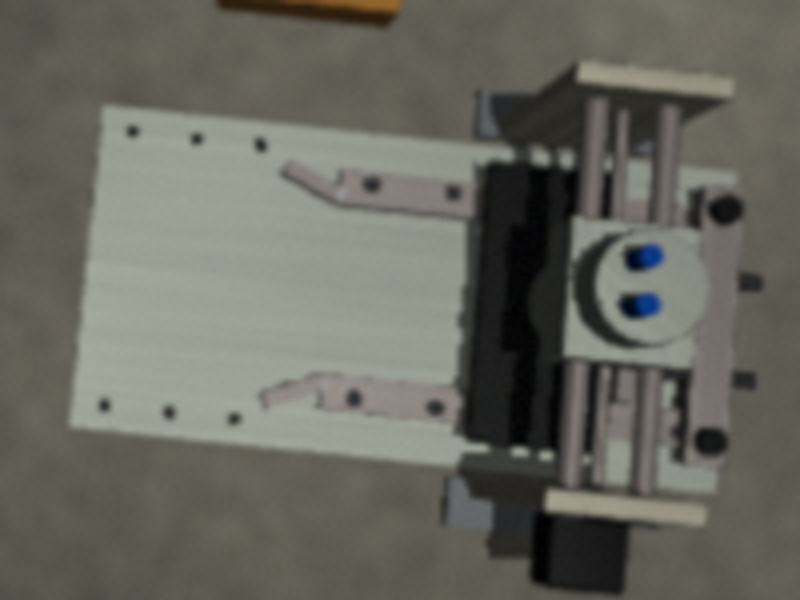

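View pics/sc_zoom.png

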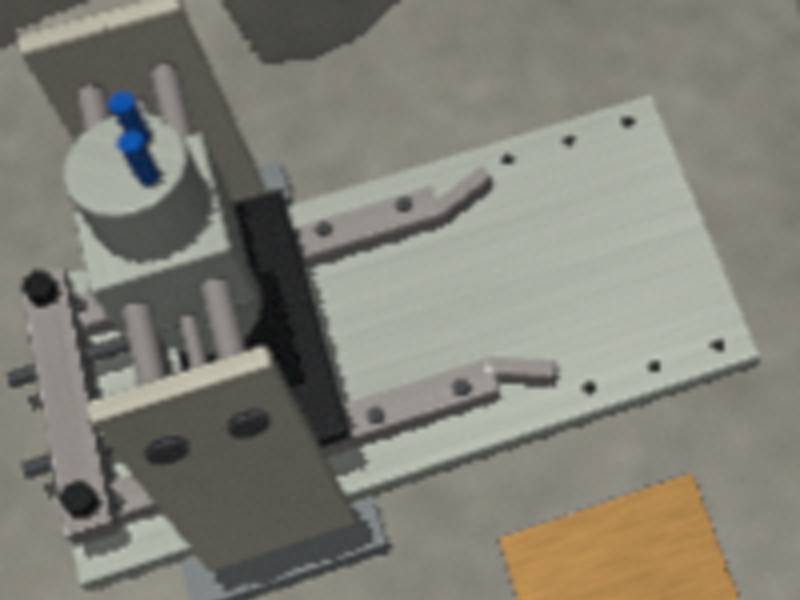

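```bash
cat > fit.py <<'E'
from h import *
def T(u,v): return [230+(u+.5)/4-.5,140+(v+.5)/4-.5]
def S(u,v): return [70+(u+.5)/4-.5,140+(v+.5)/4-.5]
top=[(T(104,105),(-210,100,12)),(T(69,428),(-210,-100,12)),(T(341,204),(-60,52,26)),(T(316,376),(-60,-52,26)),(T(718,492),(190,-100,12)),(T(742,170),(190,100,12))]
sc=[(S(652,97),(-210,-100,12)),(S(759,358),(-210,100,12)),(S(435,222),(-60,-52,26)),(S(489,360),(-60,52,26)),(S(82,574),(190,100,12))]
def place(p,m):
    c,s=np.cos(p[2]),np.sin(p[2]);m=np.array(m)/1000
    return np.c_[p[0]+c*m[:,0]-s*m[:,1],p[1]+s*m[:,0]+c*m[:,1],m[:,2]]
def res(p,sets):
    r=[]
    for n,s in sets: r.append(proj(n,place(p,[b for a,b in s]))-np.array([a for a,b in s]))
    return np.concatenate(r).ravel()
if __name__=="__main__":
  for sets in ([("top",top)],[("scene",sc)],[("top",top),("scene",sc)]):
    o=least_squares(lambda p:res(p,sets),[.54,-.17,-1.6],x_scale=[.01,.01,.01],loss="soft_l1");print(o.x,np.round(res(o.x,sets).reshape(-1,2),1).tolist())
  # blanks: corners by threshold
  for n in ["top","scene"]:
    im=cv2.imread(f"pics/a_{n}.png");g=cv2.cvtColor(im,cv2.COLOR_BGR2GRAY)
    for l,c in [("wide",(.635,.22)),("narrow",(.449,.248))]:
        px=proj(n,[[*c,.022]])[0].astype(int);x0,y0=px-50
        sub=g[max(y0,0):y0+100,x0:x0+100];print(n,l,sub[50,50],np.median(sub))
        for th in (150,170,190,200):
            nc,lab,st,cen=cv2.connectedComponentsWithStats((sub>th).astype(np.uint8))
            k=lab[50-min(y0,0)*0,50]
            if k==0: continue
            pts=np.argwhere(lab==k)[:,::-1]+[x0,max(y0,0)]
            w=plane(n,pts,.022)[:,:2]
            (cx,cy),(a,b),an=cv2.minAreaRect((w*1000).astype(np.float32))
            d=w-w.mean(0);ev=np.linalg.svd(d,full_matrices=False)[2][0]
            print(n,l,th,len(pts),w.mean(0).round(4),round(cx),round(cy),round(a,1),round(b,1),round(an,1),"axis",np.degrees(np.arctan2(ev[1],ev[0])).round(1))
E
python3 fit.py
```

```text
[ 0.54245278 -0.17292794 -1.66850378] [[0.1, 0.3], [0.4, -0.2], [-0.4, 0.1], [2.1, -0.7], [-0.3, 0.0], [-1.2, 0.5]]
[ 0.54262175 -0.17229576 -1.67734742] [[0.1, -0.0], [0.0, 0.1], [1.8, -1.8], [-0.2, -0.4], [-0.9, 2.4]]
[ 0.54274786 -0.17273381 -1.67120542] [[0.1, -0.1], [0.3, -0.6], [-0.4, -0.1], [2.0, -0.9], [-0.5, 0.1], [-1.2, 0.6], [-0.4, -0.2], [-0.1, -0.4], [1.5, -1.8], [-0.3, -0.5], [-0.8, 2.9]]
top wide 179 87.0
top wide 150 1459 [0.6312 0.2188] 631 219 158.1 58.4 78.9 axis -100.8
top wide 170 1312 [0.631  0.2185] 631 219 155.0 54.6 79.0 axis -100.8
top narrow 176 88.0
top narrow 150 1009 [0.4503 0.2473] 450 247 38.9 158.2 2.0 axis 92.1
top narrow 170 854 [0.4501 0.247 ] 450 247 34.8 153.3 1.8 axis 91.9
scene wide 218 125.0
scene wide 150 1350 [0.6306 0.2172] 630 218 160.7 61.5 79.1 axis -100.8
scene wide 170 1291 [0.6308 0.2169] 630 218 159.4 59.6 79.5 axis -100.9
scene wide 190 1255 [0.6305 0.2169] 630 218 158.1 58.4 79.0 axis -101.1
scene wide 200 1226 [0.6309 0.2173] 631 218 157.5 57.4 79.1 axis -100.9
scene narrow 213 127.0
scene narrow 150 717 [0.4496 0.2459] 449 247 41.7 161.2 2.0 axis -87.9
scene narrow 170 666 [0.4501 0.2454] 450 247 39.4 158.4 2.0 axis -88.1
scene narrow 190 631 [0.4497 0.2454] 449 246 38.1 157.9 2.0 axis -88.1
scene narrow 200 607 [0.4503 0.2449] 450 246 36.9 157.9 2.0 axis -88.3
```

```bash
cat >> h.py <<'E'
from scipy.spatial.transform import Rotation as Ro
M=np.array([.5427,-.1727,-1.671])
def q(phi):
    x=np.array([np.cos(phi),np.sin(phi),0]);z=np.array([0,0,-1.]);y=np.cross(z,x)
    a=Ro.from_matrix(np.c_[x,y,z]).as_quat();return [a[3],a[0],a[1],a[2]]
PH=M[2]+np.pi
def mp(x,y,z):
    c,s=np.cos(M[2]),np.sin(M[2])
    return [M[0]+c*x-s*y,M[1]+s*x+c*y,z]
def tm(p):
    d=np.array(p[:2])-M[:2];c,s=np.cos(M[2]),np.sin(M[2]);return np.array([c*d[0]+s*d[1],-s*d[0]+c*d[1],p[2]])
def fm(s):
    f=s["ft_force"];c,n=np.cos(M[2]),np.sin(M[2]);return np.array([c*f[0]+n*f[1],-n*f[0]+c*f[1],f[2]])
def rep(l=""):
    s=observe();print(l,"t",round(s["time_s"],2),"m",(tm(s["ee_pos"])*1000).round(1),"F",fm(s).round(1),"w",round(s["gripper_width"]*1000,1));return s
W=(.631,.218,np.radians(79.1));N=(.450,.2465,np.radians(92.0))
E
python3 - <<'E'
from h import *
for n,p,o in [("W",(W[0],W[1],.005),q(W[2])),("Wup",(W[0],W[1],.1),q(W[2])),("N",(N[0],N[1],.005),q(N[2])),("pl",mp(-150,0,.02) if 0 else mp(-.15,.0205,.018),q(PH)),("pl2",mp(-.115,-.031,.018),q(PH)),("push0",mp(-.24,.02,.02),q(PH)),("push1",mp(-.02,-.031,.02),q(PH))]:
    j=inverse_kinematics(p,o);print(n,np.round(p,3),None if j is None else j.round(2))
E
```

```text
W [0.631 0.218 0.005] [ 0.23  0.53  1.52 -0.    1.09  0.42]
Wup [0.631 0.218 0.1  ] [ 0.23  0.45  1.4  -0.    1.29  0.42]
N [0.45  0.246 0.005] [ 0.37  0.33  1.87 -0.    0.94  0.33]
pl [ 0.578 -0.026  0.018] [-0.16  0.4   1.71 -0.    1.03 -0.06]
pl2 [ 0.523 -0.055  0.018] [-0.24  0.33  1.83 -0.    0.98 -0.14]
push0 [0.587 0.064 0.02 ] [-0.01  0.41  1.69 -0.    1.04  0.09]
push1 [ 0.514 -0.15   0.02 ] [-0.41  0.34  1.81 -0.    0.99 -0.31]
```

Run:
```python
from h import *
s=observe();p=s["ee_pos"]
move_straight([p[0],p[1],.33],speed=.4);rep("up")
move_pose([W[0],W[1],.30],q(W[2]));rep("over")
move_straight([W[0],W[1],.06],speed=.3)
s=rep("above");cv2.imwrite("pics/w1.png",read_camera("wrist"))
```

```text
up t 2.11 m [ 420.9 -354.6  331. ] F [-0.9 -0.4 -0.1] w 94.3
over t 5.3 m [-396.6   49.2  300.1] F [0.1 1.2 0.4] w 93.8
above t 6.25 m [-397.8   50.2   61.5] F [-0.2  0.7  0.9] w 94.0
```

View pics/w1.png

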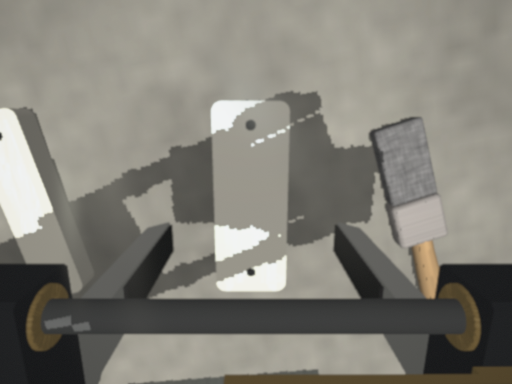

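Run:
```python
from h import *
s=observe()
c=np.array([W[0],W[1],.022]);u=np.array([np.cos(W[2]),np.sin(W[2]),0]);v=np.array([-u[1],u[0],0])
print(proj("wrist",[c,c+.08*u+.03*v,c+.08*u-.03*v,c-.08*u+.03*v,c-.08*u-.03*v],s).round())
move_straight([W[0],W[1],.005],speed=.15);rep("down")
move_gripper(.055,effort=25);rep("grip")
move_straight([W[0],W[1],.07],speed=.2);rep("lift")
move_pose(mp(-.155,.0205,.06),q(PH));s=rep("over apron")
cv2.imwrite("pics/w2.png",read_camera("wrist"))
```

```text
[[250. 202.]
 [210. 100.]
 [290. 100.]
 [216. 291.]
 [285. 290.]]
down t 6.82 m [-397.9   49.6    6.1] F [1.3 0.1 0.4] w 94.0
grip t 7.58 m [-397.6   48.7    4.9] F [ 0.5  0.2 -0.3] w 55.0
lift t 8.06 m [-397.5   48.6   70. ] F [-0.3 -0.5  1.1] w 55.1
over apron t 9.03 m [-155.8   20.5   59.4] F [-0.2  0.7 -0.2] w 54.9
```

View pics/w2.png

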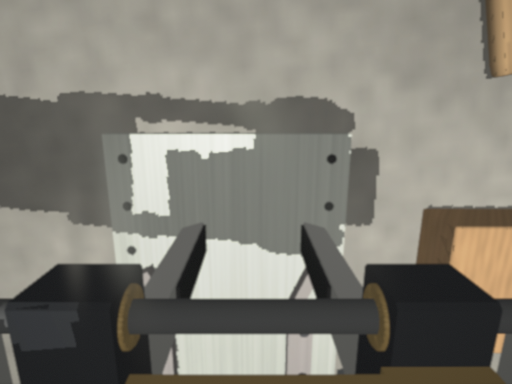

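Run:
```python
from h import *
s=observe();print(proj("wrist",[s["ee_pos"]],s), s["ee_pos"],s["eef_rot"])
cv2.imwrite("pics/s2.png",read_camera("scene"))
```

```text
[[252.80190813 216.76635312]] [ 0.57899283 -0.01937591  0.05962321] [-3.06817868e-04  7.41347260e-01  6.71121531e-01  1.90312940e-04]
```

View pics/s2.png

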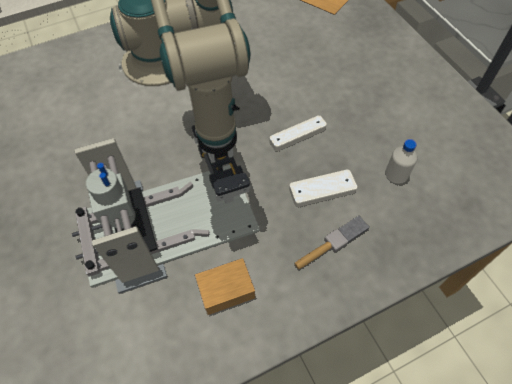

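```bash
cat > bl.py <<'E'
from h import *
def blank(n,im,c,z=.022,th=150,st=None):
    g=cv2.cvtColor(im,cv2.COLOR_BGR2GRAY);nc,lab,_,_=cv2.connectedComponentsWithStats((g>th).astype(np.uint8))
    px=proj(n,[[*c,z]],st)[0].round().astype(int);k=lab[px[1],px[0]]
    pts=np.argwhere((lab==k))[:,::-1];w=plane(n,pts,z,st)[:,:2]
    (cx,cy),sz,an=cv2.minAreaRect((w*1000).astype(np.float32))
    d=w-w.mean(0);ev=np.linalg.svd(d,full_matrices=False)[2][0]
    return w.mean(0).round(4),k,len(pts),np.round(sz,1),np.degrees(np.arctan2(ev[1],ev[0])).round(1)
E
python3 - <<'E'
from bl import *
for f in ["a_scene","s2"]: print(f,blank("scene",cv2.imread(f"pics/{f}.png"),(.635,.225)),blank("scene",cv2.imread(f"pics/{f}.png"),(.45,.235)))
im=cv2.imread("pics/s2.png");cv2.imwrite("pics/s2z.png",cv2.resize(im[100:250,180:380],None,fx=4,fy=4))
E
```

```text
a_scene (array([0.6306, 0.2172]), np.int32(19), 1350, array([160.7,  61.5]), np.float64(-100.8)) (array([0.4496, 0.2459]), np.int32(14), 717, array([ 41.7, 161.2]), np.float64(-87.9))
s2 (array([0.6305, 0.217 ]), np.int32(86), 1357, array([161.4,  61.5]), np.float64(-100.9)) (array([0.4498, 0.2464]), np.int32(71), 729, array([ 42.7, 161.8]), np.float64(-88.1))
```

View pics/s2z.png

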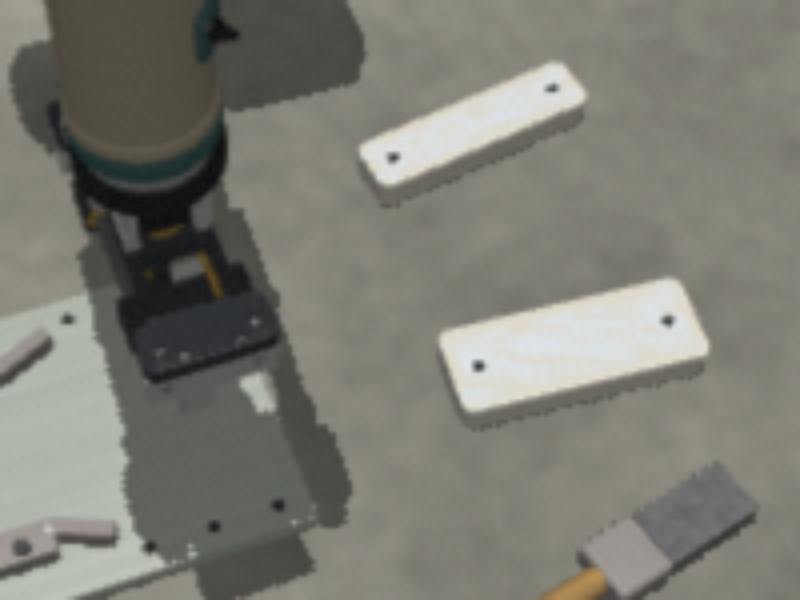

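Run:
```python
from h import *
move_gripper(.094)
move_pose([W[0],W[1],.06],q(W[2]))
move_straight([W[0],W[1],.005],speed=.15);s=rep("down");print(s["ee_pos"])
cv2.imwrite("pics/w3.png",read_camera("wrist"))
move_gripper(.0,effort=25);rep("grip")
cv2.imwrite("pics/w4.png",read_camera("wrist"));cv2.imwrite("pics/s4.png",read_camera("scene")[100:300,200:450])
im=np.hstack([cv2.imread("pics/w3.png"),cv2.imread("pics/w4.png")]);cv2.imwrite("pics/w34.png",cv2.resize(im,(800,300)))
```

```text
down t 11.38 m [-396.5   49.3    5.2] F [0.1 0.7 0.8] w 94.4
[0.63140335 0.21684908 0.00523909]
grip t 12.84 m [-397.6   48.8    5. ] F [-0.2 -0.1 -0.1] w 0.6
```

View pics/w34.png

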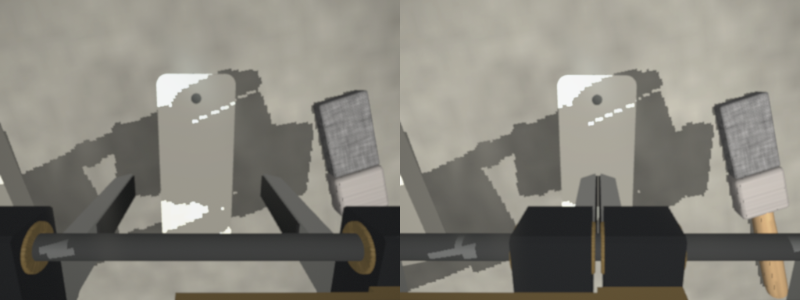

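View pics/s4.png

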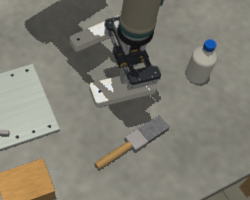

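Run:
```python
from h import *
s=observe();m,T=camT("wrist",s)
TT=np.eye(4);qq=s["eef_rot"];TT[:3,:3]=Ro.from_quat([qq[1],qq[2],qq[3],qq[0]]).as_matrix();TT[:3,3]=s["ee_pos"]
for z in (0,-.01,-.02,-.03,-.04): 
  P=[TT[:3,:3]@np.array([x,0,z])+TT[:3,3] for x in (-.008,.008)]
  print(z,proj("wrist",P,s)[:,1].round(1))
im=cv2.imread("pics/w4.png")[180:340,180:330];cv2.imwrite("pics/w4z.png",cv2.resize(im,None,fx=4,fy=4))
im=cv2.imread("pics/w3.png")[180:330,130:370];cv2.imwrite("pics/w3z.png",cv2.resize(im,None,fx=3,fy=3))
```

```text
0 [227.7 205.7]
-0.01 [232.7 209.9]
-0.02 [238.3 214.5]
-0.03 [244.4 219.5]
-0.04 [251.  225.1]
```

View pics/w4z.png

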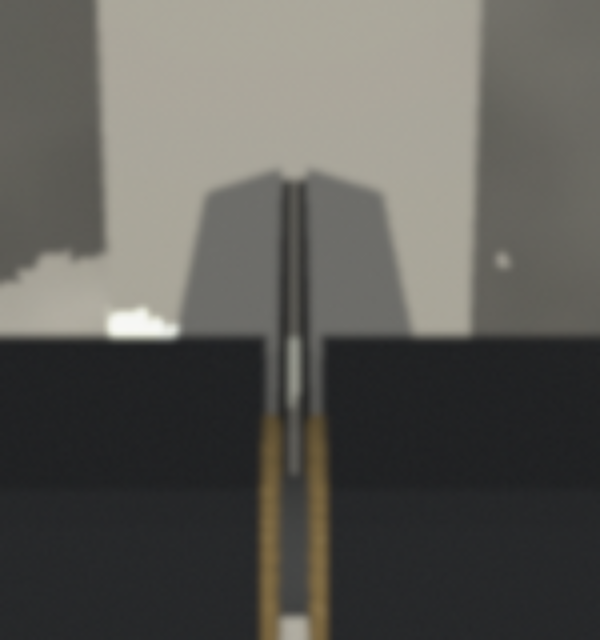

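View pics/w3z.png

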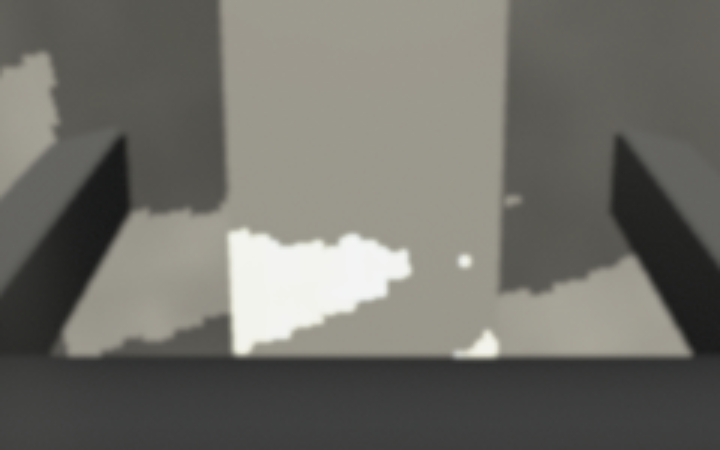

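```bash
cat >> h.py <<'E'
D=-0.037   # ee z = tip z + D
def down(x,y,z0,z1,step=.003,lim=4,speed=.06):
    f0=fm(observe())[2];z=z0
    while z>z1+1e-6:
        z=max(z-step,z1);move_straight([x,y,z],speed=speed)
        f=fm(observe())[2]
        if f-f0>lim: print("touch z",z,f-f0);return z
    return z
E
python3 - <<'E'
from h import *
move_gripper(.094);rep("open")
move_straight([W[0],W[1],-.018],speed=.12);rep()
z=down(W[0],W[1],-.018,-.032);rep("down")
cv2.imwrite("pics/w5.png",read_camera("wrist"))
move_gripper(.03,effort=25);rep("grip")
E
```

```text
open t 14.39 m [-397.6   48.8    5. ] F [-0.2  0.2 -0.2] w 94.0
 t 14.73 m [-397.3   48.   -18.8] F [ 0.3 -0.3  0.2] w 94.1
down t 15.98 m [-397.5   48.6  -32.2] F [-1.1 -0.5 -0.2] w 93.9
grip t 16.66 m [-397.6   48.5  -32. ] F [-0.5  0.1  0.7] w 59.8
```

View pics/w5.png

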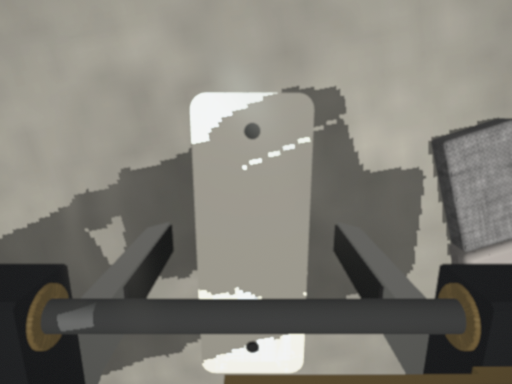

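Run:
```python
from h import *
move_straight([W[0],W[1],.02],speed=.2);rep("lift")
move_pose(mp(-.155,.0205,.02),q(PH));rep("over")
p=mp(-.155,.0205,0);move_straight([p[0],p[1],-.017],speed=.12);s=rep("low")
cv2.imwrite("pics/w6.png",read_camera("wrist"));cv2.imwrite("pics/t6.png",cv2.resize(read_camera("top")[140:280,220:420],None,fx=4,fy=4,interpolation=cv2.INTER_CUBIC));
cv2.imwrite("pics/s6.png",cv2.resize(read_camera("scene")[140:280,100:300],None,fx=4,fy=4,interpolation=cv2.INTER_CUBIC))
print(proj("wrist",[mp(-.235,.0505,.034),mp(-.235,-.0095,.034),mp(-.21,.1,.012),mp(-.21,-.1,.012),mp(-.095,.06,.026)],s))
```

```text
lift t 17.07 m [-397.5   48.8   19.9] F [ 0.6  0.1 -4. ] w 59.8
over t 18.03 m [-155.9   20.6   19.4] F [-0.1  0.4 -2. ] w 59.7
low t 18.49 m [-156.    20.5  -17.3] F [-0.4 -0.4 -3. ] w 59.6
[[314.53715316  94.20419806]
 [190.90629268  94.13981803]
 [392.38117343 142.2966645 ]
 [ 41.49560796 142.15603793]
 [317.00543501 333.28464146]]
```

View pics/w6.png

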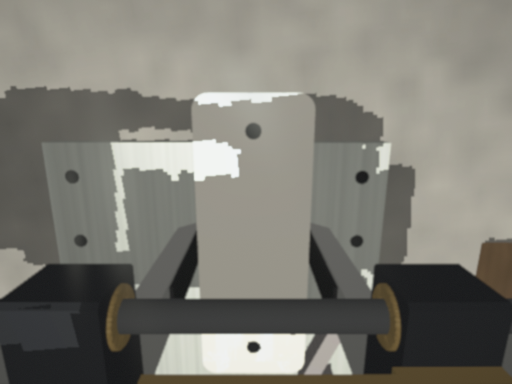

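View pics/t6.png

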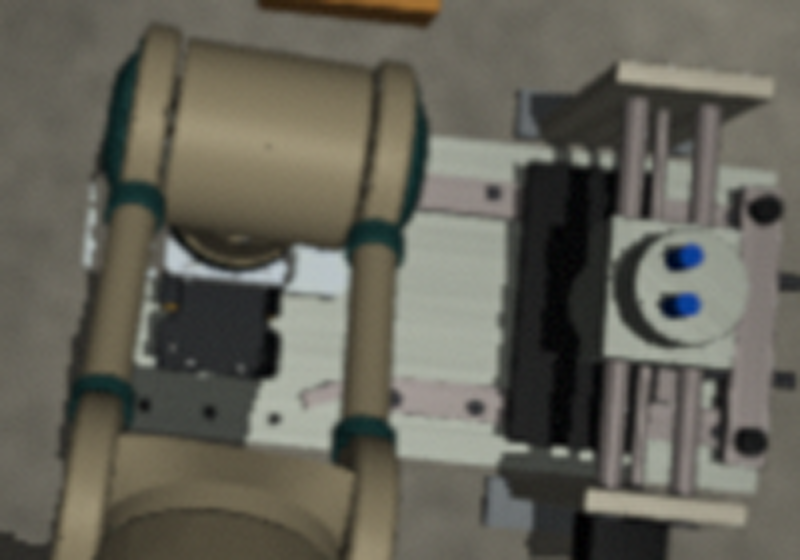

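View pics/s6.png

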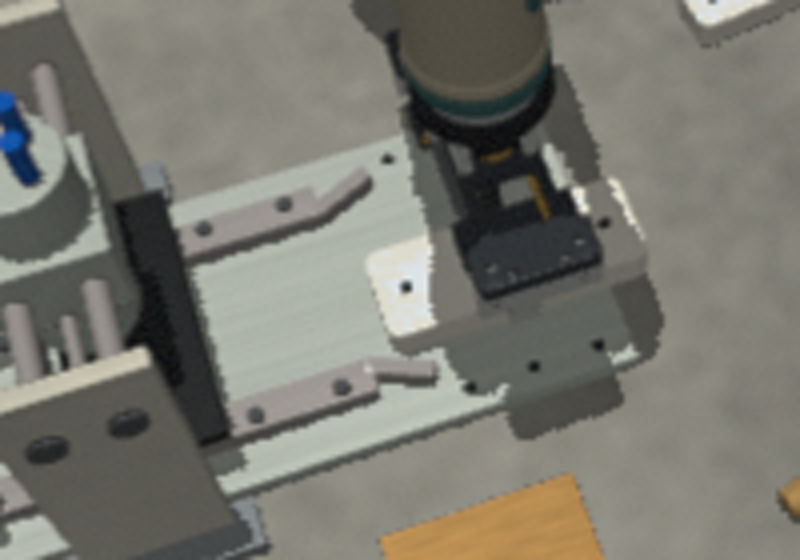

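```bash
cat >> h.py <<'E'
def advance(y,z,x0,x1,step=.006,lim=6,speed=.08,latlim=8):
    f0=fm(observe());x=x0
    while x<x1-1e-6:
        x=min(x+step,x1);move_straight(mp(x,y,z),speed=speed)
        d=fm(observe())-f0
        if -d[0]>lim or abs(d[1])>latlim: print("stop at",x,d.round(1));return x
    print("reached",x,d.round(1));return x
E
python3 - <<'E'
from h import *
p=mp(-.155,.0200,0)
z=down(p[0],p[1],-.017,-.0205,step=.0015,lim=3);rep("set")
x=advance(.0200,z,-.155,-.116,step=.01);rep("adv")
E
```

```text
touch z -0.0205 4.326575644994948
set t 19.39 m [-154.9   20.1  -20. ] F [ 0.5 -1.1  1.8] w 60.0
reached -0.116 [-2.4  1.2  3.5]
adv t 20.48 m [-116.1   20.6  -20. ] F [-1.9  0.1  5.3] w 59.6
```

```bash
cat >> h.py <<'E'
def push(y,z,xs,xe,coarse=-.060,lim=7):
    f0=fm(observe());x=xs;log=[]
    while x<xe-1e-6:
        st=.012 if x<coarse-.0119 else (.0012 if x>=coarse-1e-6 else coarse-x)
        x=min(x+st,xe);move_straight(mp(x,y,z),speed=.08 if st>.002 else .03)
        d=fm(observe())-f0;log.append((round(x*1000,1),d.round(1).tolist()))
        if -d[0]>(lim if x>coarse else 12) or abs(d[1])>12:
            hold(.1);s=observe();d=fm(s)-f0;log.append(("hold",d.round(1).tolist()))
            if -d[0]>(lim-1 if x>coarse else 12) or abs(d[1])>12: break
    return x,log
E
python3 - <<'E'
from h import *
s=observe();move_gripper(.08);rep("rel")
move_straight(mp(-.116,.02,.008),speed=.25)
move_pose(mp(-.225,.020,.008),q(PH))
move_gripper(.025,effort=30)
move_straight(mp(-.225,.020,-.020),speed=.15);rep("behind")
cv2.imwrite("pics/w7.png",read_camera("wrist"))
x,l=push(.020,-.020,-.225,-.1,coarse=-.1);print(l);rep()
cv2.imwrite("pics/w8.png",read_camera("wrist"));cv2.imwrite("pics/s8.png",cv2.resize(read_camera("scene")[140:280,70:270],None,fx=4,fy=4,interpolation=cv2.INTER_CUBIC))
cv2.imwrite("pics/w78.png",cv2.resize(np.hstack([cv2.imread("pics/w7.png"),cv2.imread("pics/w8.png")]),(800,300)))
E
```

```text
rel t 21.02 m [-115.9   19.9  -20.7] F [ 0.4  0.7 -0.4] w 80.2
behind t 23.1 m [-225.    19.1  -20.6] F [-0.  -0.3 -0.2] w 24.9
[(-213.0, [-0.2, -0.3, -0.2]), (-201.0, [0.9, -0.1, 0.3]), (-189.0, [-0.0, -0.0, -1.2]), (-177.0, [-0.6, 0.2, -0.8]), (-165.0, [-0.7, -0.2, -0.6]), (-153.0, [0.4, 0.6, -1.1]), (-141.0, [0.1, -0.6, -1.0]), (-129.0, [0.2, -0.9, -0.7]), (-117.0, [0.1, 0.4, -1.2]), (-105.0, [0.5, 0.2, -0.7]), (-100.0, [0.3, -0.4, -0.4])]
 t 26.4 m [-99.5  20.1 -20. ] F [ 0.2 -0.5  0.2] w 24.8
```

View pics/w78.png

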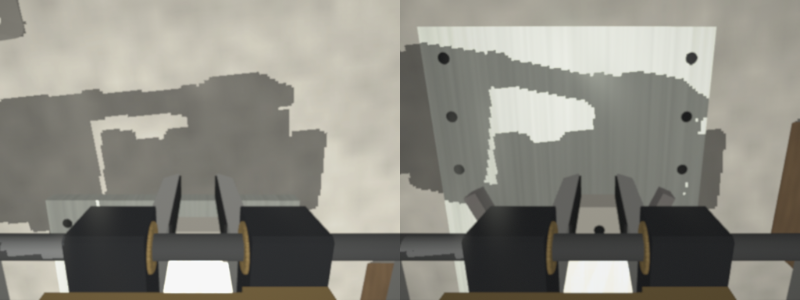

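View pics/s8.png

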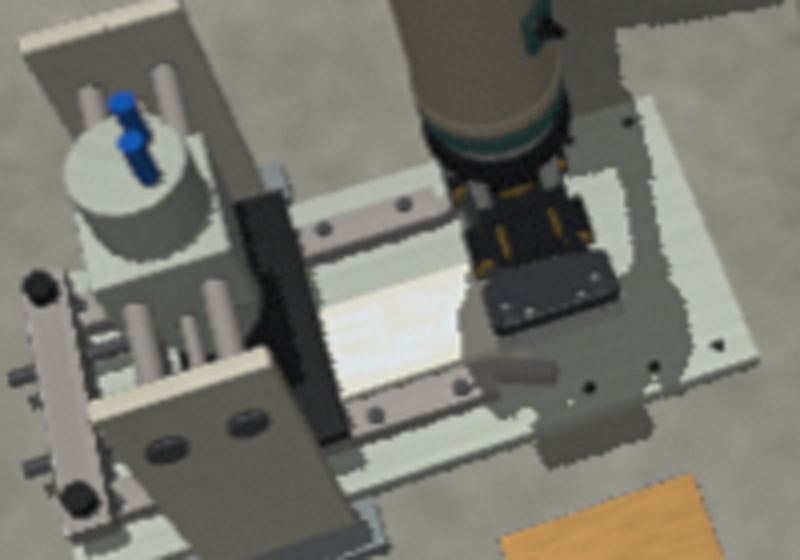

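Run:
```python
from h import *
move_straight(mp(-.080,.02,-.020),speed=.08);rep()
x,l=push(.020,-.020,-.080,-.015,coarse=-.058);print(l[:2],l[-8:]);rep()
```

```text
t 26.9 m [-78.9  20.1 -20. ] F [ 0.4 -0.  -0.4] w 25.3
[(-68.0, [-0.8, 0.1, 1.4]), (-58.0, [-0.8, 0.6, 0.4])] [(-58.0, [-0.8, 0.6, 0.4]), (-56.8, [-1.1, -0.8, 0.6]), (-55.6, [-2.1, 0.3, 0.9]), (-54.4, [-2.9, 0.4, 1.8]), (-53.2, [-2.3, -0.0, 1.2]), (-52.0, [-6.1, 0.6, 1.7]), (-50.8, [-7.6, -0.3, 1.5]), ('hold', [-7.9, -0.2, 2.7])]
 t 29.07 m [-53.1  20.  -20. ] F [-7.6 -0.3  2.2] w 24.8
```

Run:
```python
from h import *
for x in (-.0496,-.0484):
    move_straight(mp(x,.02,-.020),speed=.03);hold(.1);rep()
move_straight(mp(-.065,.02,-.020),speed=.1);rep("back")
move_straight(mp(-.10,.02,.03),speed=.25)
move_pose(mp(-.20,.02,.06),q(PH));s=rep()
import pickle;pickle.dump(s,open("s9.pkl","wb"))
cv2.imwrite("pics/w9.png",read_camera("wrist"));im=read_camera("top");cv2.imwrite("pics/t9r.png",im);cv2.imwrite("pics/t9.png",cv2.resize(im[140:280,230:430],None,fx=4,fy=4,interpolation=cv2.INTER_CUBIC));
im=read_camera("scene");cv2.imwrite("pics/s9r.png",im);cv2.imwrite("pics/s9.png",cv2.resize(im[140:280,70:270],None,fx=4,fy=4,interpolation=cv2.INTER_CUBIC))
```

```text
t 29.43 m [-53.1  20.  -19.9] F [-11.1   0.6   1.3] w 25.1
 t 29.77 m [-53.2  20.  -19.9] F [-13.1   1.2   3.9] w 24.8
back t 30.09 m [-64.6  20.  -20. ] F [-0.3 -0.5  0.2] w 25.4
 t 30.98 m [-199.5   19.2   58.7] F [ 0.7 -0.3 -0.2] w 24.6
```

View pics/w9.png

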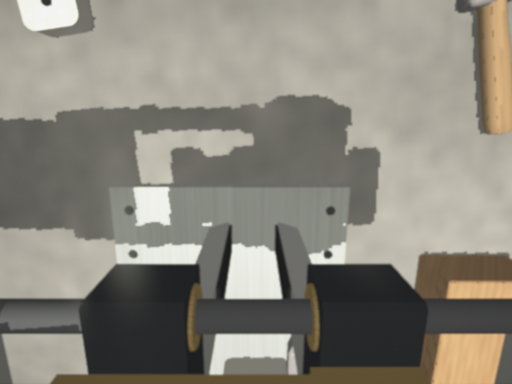

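View pics/t9.png

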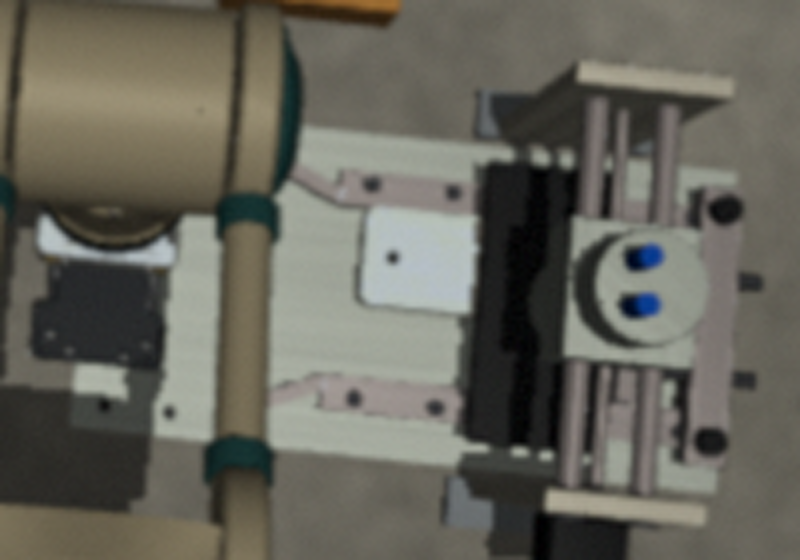

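View pics/s9.png

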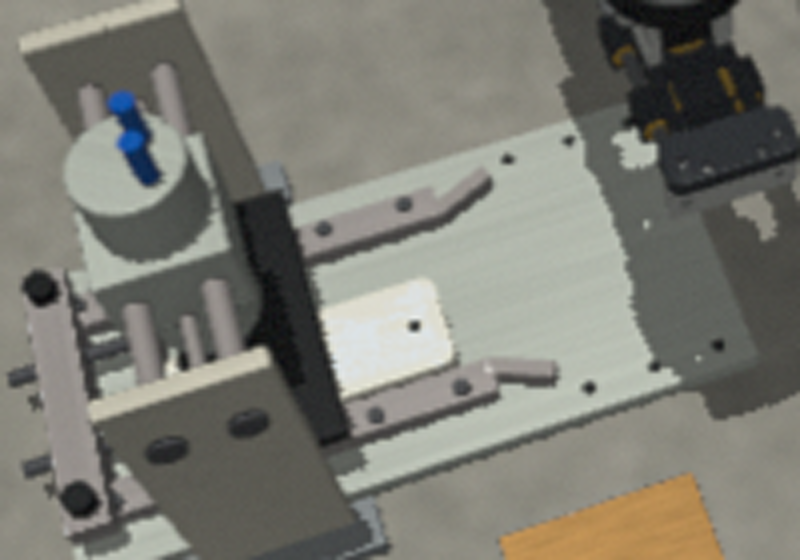

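Run:
```python
from h import *
from fit import T,S
for u in [T(363,250),T(358,296),T(470,311),T(400,307),T(367,210)]: print("top",(tm(plane("top",[u],.034)[0])*1000).round(1))
for u in [S(446,318),S(432,283),S(360,303),S(325,314),S(452,350)]: print("sc",(tm(plane("scene",[u],.034)[0])*1000).round(1))
move_gripper(.075)
move_pose([N[0],N[1],.06],q(N[2]))
move_straight([N[0],N[1],.01],speed=.2)
s=rep("above N");cv2.imwrite("pics/w10.png",read_camera("wrist"))
c=np.array([N[0],N[1],.022]);u=np.array([np.cos(N[2]),np.sin(N[2]),0]);v=np.array([-u[1],u[0],0])
print(proj("wrist",[c,c+.08*u+.02*v,c+.08*u-.02*v,c-.08*u+.02*v,c-.08*u-.02*v],s).round())
```

```text
top [-44.   24.2  34. ]
top [-44.5  -4.   34. ]
top [24.2 -6.  34. ]
top [-18.5  -8.   34. ]
top [-43.7  48.8  34. ]
sc [-44.2  22.5  34. ]
sc [-42.6  -3.   34. ]
sc [ 0.6 -5.  34. ]
sc [21.5 -5.1 34. ]
sc [-42.  44.  34.]
above N t 33.45 m [-406.9 -133.5    9.6] F [ 0.3  0.1 -0.2] w 75.1
[[252. 221.]
 [218.  94.]
 [285.  94.]
 [225. 327.]
 [280. 327.]]
```

View pics/w10.png

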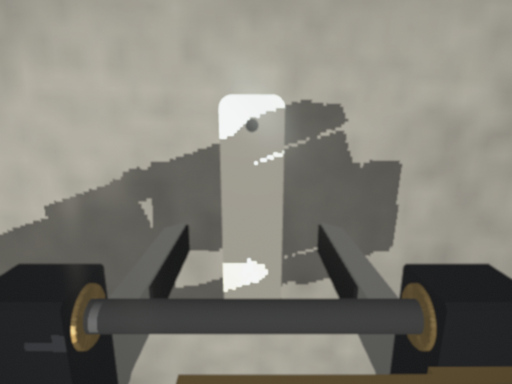

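Run:
```python
from h import *
move_straight([N[0],N[1],-.032],speed=.1);rep("down")
move_gripper(.02,effort=25);rep("grip")
move_straight([N[0],N[1],.02],speed=.2)
move_pose(mp(-.155,-.031,.02),q(PH));rep("over")
p=mp(-.155,-.031,0);move_straight([p[0],p[1],-.017],speed=.12);s=rep("low")
cv2.imwrite("pics/w11.png",read_camera("wrist"))
print(proj("wrist",[mp(-.235,-.011,.034),mp(-.235,-.051,.034),mp(-.21,.1,.012),mp(-.21,-.1,.012)],s))
```

```text
down t 34.07 m [-408.2 -133.5  -31.4] F [0.8 0.6 0. ] w 74.9
grip t 34.7 m [-407.9 -134.1  -31.8] F [ 0.3 -0.9  1.4] w 39.5
over t 36.17 m [-155.9  -32.    19.3] F [ 0.2 -1.  -1.3] w 39.9
low t 36.62 m [-156.   -31.3  -17.1] F [-0.3  0.5 -2.2] w 40.1
[[294.58216429  94.27171102]
 [212.26140359  94.21158516]
 [482.7906795  142.49177621]
 [132.31508706 142.12324294]]
```

View pics/w11.png

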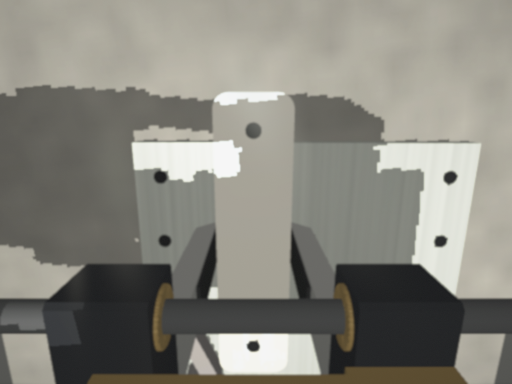

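Run:
```python
from h import *
p=mp(-.155,-.031,0)
z=down(p[0],p[1],-.017,-.0205,step=.0015,lim=3);rep("set")
x=advance(-.031,z,-.155,-.119,step=.009);rep("adv")
cv2.imwrite("pics/s12.png",cv2.resize(read_camera("scene")[140:280,70:270],None,fx=4,fy=4,interpolation=cv2.INTER_CUBIC))
```

```text
touch z -0.0205 7.008052639330577
set t 37.42 m [-154.9  -30.7  -19.9] F [ 0.4 -0.8  5.4] w 39.4
reached -0.119 [-1.5  1.4  0.1]
adv t 38.49 m [-119.   -30.2  -19.8] F [-1.2  0.6  5.5] w 40.0
```

View pics/s12.png

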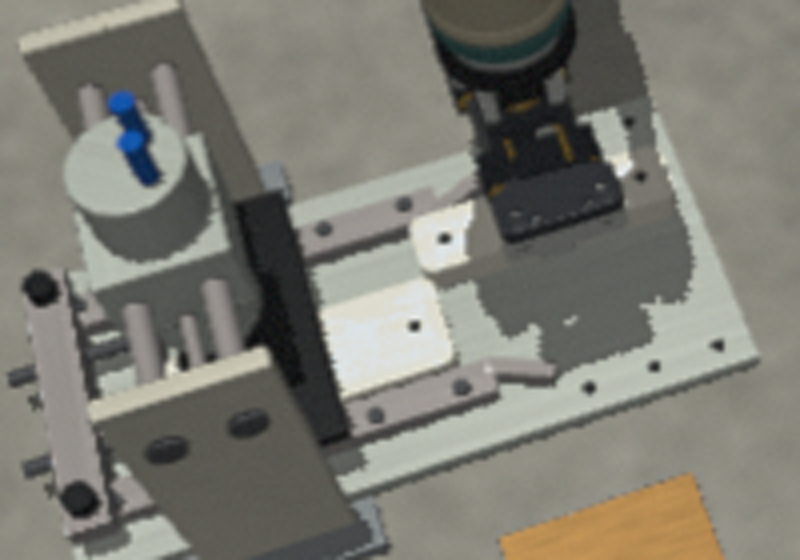

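Run:
```python
from h import *
move_gripper(.06);rep("rel")
move_straight(mp(-.119,-.031,.008),speed=.25)
move_pose(mp(-.228,-.031,.008),q(PH))
move_gripper(.010,effort=30)
move_straight(mp(-.228,-.031,-.020),speed=.15);rep("behind")
x,l=push(-.031,-.020,-.228,-.0785,coarse=-.078);print(l);rep()
cv2.imwrite("pics/s13.png",cv2.resize(read_camera("scene")[140:280,70:270],None,fx=4,fy=4,interpolation=cv2.INTER_CUBIC))
```

```text
rel t 39.08 m [-119.   -31.1  -20.6] F [-0.3 -0.2  0.5] w 60.1
behind t 41.09 m [-228.   -31.8  -20.5] F [-0.2  0.8  0.2] w 10.1
[(-216.0, [0.8, -0.6, 0.1]), (-204.0, [0.5, -0.0, -0.2]), (-192.0, [-0.9, 0.1, 0.1]), (-180.0, [1.0, -1.1, 0.5]), (-168.0, [0.6, -0.2, 0.1]), (-156.0, [0.6, -0.8, -0.3]), (-144.0, [0.3, -0.7, -1.1]), (-132.0, [0.2, -1.0, -0.3]), (-120.0, [0.0, -0.8, -0.4]), (-108.0, [-0.3, -1.1, -0.2]), (-96.0, [0.5, -1.0, -0.9]), (-84.0, [0.0, -0.3, -0.3]), (-78.5, [1.1, -0.6, 0.4])]
 t 44.94 m [-78.1 -31.  -20. ] F [0.9 0.2 0.6] w 9.9
```

View pics/s13.png

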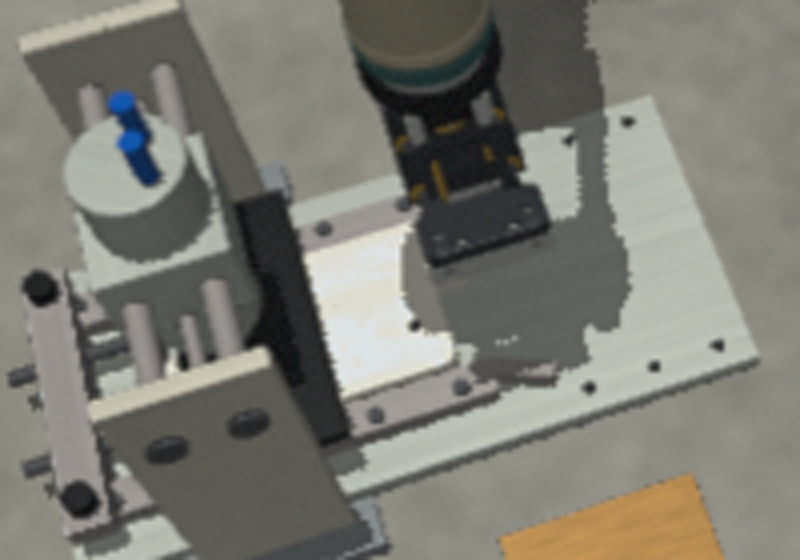

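Run:
```python
from h import *
x,l=push(-.031,-.020,-.0785,-.040,coarse=-.058);print(l[-9:]);rep()
s=observe()
if -fm(s)[0]>5:
    move_straight(mp(x+.0015,-.031,-.020),speed=.03);hold(.1);rep("press")
move_straight(mp(-.070,-.031,-.020),speed=.1);rep("back")
move_straight(mp(-.10,-.031,.03),speed=.25)
move_straight(mp(-.26,-.031,.10),speed=.3)
p=[.40,.25,.2];move_pose(p,q(PH));rep()
im=read_camera("top");cv2.imwrite("pics/t14.png",cv2.resize(im[140:280,230:430],None,fx=4,fy=4,interpolation=cv2.INTER_CUBIC));
im=read_camera("scene");cv2.imwrite("pics/s14r.png",im);cv2.imwrite("pics/s14.png",cv2.resize(im[140:280,70:270],None,fx=4,fy=4,interpolation=cv2.INTER_CUBIC))
```

```text
[(-66.5, [1.5, 0.8, -0.2]), (-58.0, [0.7, 0.7, 0.3]), (-56.8, [0.3, 0.1, -0.3]), (-55.6, [-0.5, -0.3, 1.3]), (-54.4, [-1.3, -0.4, -0.0]), (-53.2, [-0.5, -0.6, -0.7]), (-52.0, [-4.0, 0.5, 0.6]), (-50.8, [-7.7, 0.6, 1.9]), ('hold', [-7.8, 2.0, 1.3])]
 t 47.15 m [-53.1 -31.  -20. ] F [-8.2  2.   1.3] w 10.0
press t 47.5 m [-53.1 -31.  -20. ] F [-12.9   1.    2.4] w 9.9
back t 47.86 m [-69.6 -30.9 -20. ] F [ 0.4 -0.2  0.6] w 10.2
 t 49.91 m [-405.1 -183.6  199.2] F [-0.4  0.6 -0.2] w 9.9
```

View pics/t14.png

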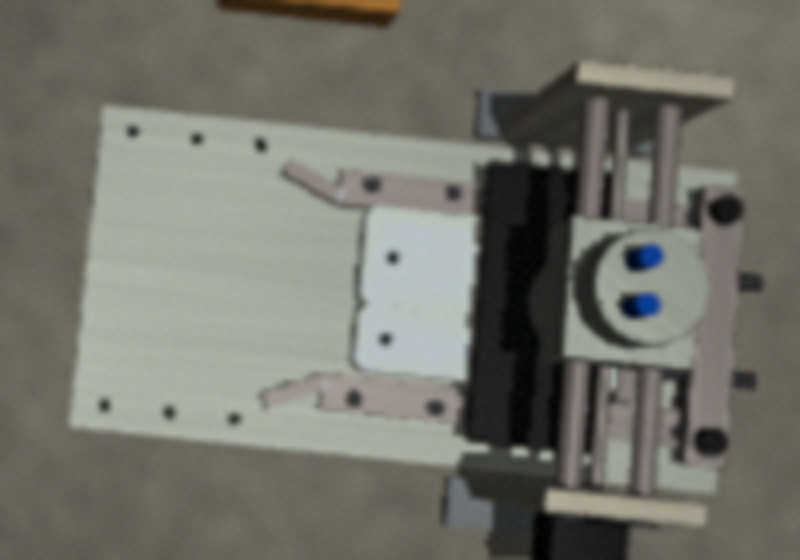

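View pics/s14.png

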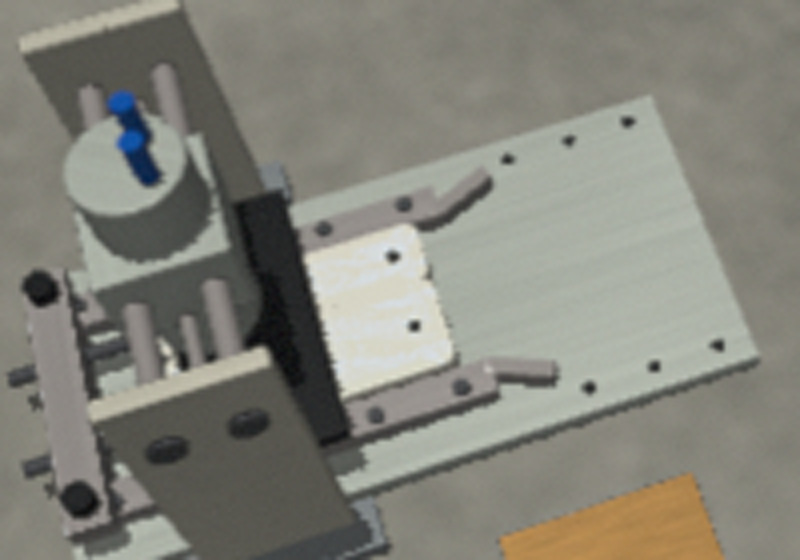

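View pics/s14r.png

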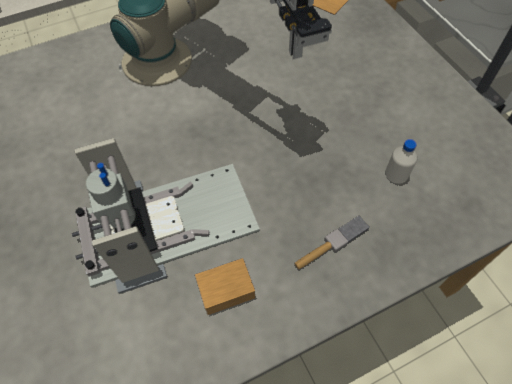

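Run:
```python
from cell import *
print(observe()["time_s"]);job_done()
```

```text
50.0083
the job is handed in; nothing more can be done
```

Both blanks are in the milling machine and home against the back stop, the wide one first against the +y rail and the narrow one beside it. I handed the job in at 50.0 s of the 72 s allowed; it reported no verdict.

**How it went:** I gripped each blank at its middle and set it on the apron with its front end between the rails. I then let go and pushed it in from behind with the fingertips, in 1.2 mm steps near the stop. I stopped on feeling about 8 N and confirmed with one short press to about 13 N, during which the tool did not move.

**Last checks:**
- **Ends level:** the pusher stopped at the same place for both blanks, machine x = -53.1 mm. That puts the rear ends at about -45 mm; the camera measured about -44 mm for the wide one.
- **Stop position:** it works out at about 115 mm, at the limit of the stated setting range. Neither blank advanced under the extra press.
- **Last pictures:** both blanks lie parallel between the rails with level rear ends. The brush, bottle and carton look unmoved, and the arm is clear of everything.
- **Not seen directly:** the front ends are hidden under the shoe, so their contact with the stop rests on the force felt. That the blanks lie flat I judged from the pictures only.

**What disagreed:** my first grasp closed on nothing, passing above the wide blank without moving it. The wrist pictures showed the fingertips ending about 37 mm short of the stated tool point. I corrected the heights for this, and both grasps then closed at the right widths, 60 and 40 mm.

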